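# Find the rocking support cap on the ski clamps and hold it home

## Task

Each of the four round support caps on the two ski clamps must sit hard down on its post before a ski is laid on them, but one has a slack screw, stands a little proud and rocks when you press it. Press on the caps with the fingertips to find the one that rocks, then push that one fully home from above and finish while still holding it firmly down, so that I can tighten its screw. Do not grip it round the sides or pull it up, and leave the loose things on the counter lying where they are.

Things in the scene. Friction and masses are not known exactly. Their poses are not given: they have to be found in the camera images.
- clampL_left (a point): Centre of the rubber top of the cap on the left (+y) post of the left-hand ski clamp, where it lies when that cap is fully home, 126 mm above the counter. All four caps look alike: upright black discs 48 mm across and 21 mm tall, flat rubber top 41 mm across, a steel thumbscrew sticking out 12 mm at the side, 14 mm below the top. Axes: y along the clamp from right to left post, z up.
- clampL_right (a point): The same point for the right (-y) post of the left-hand clamp, 130 mm from the left one. Between a clamp's posts stands its jaw with a bent spring clip, 52 mm long along the clamp, up to 107 mm above the counter, so lower than the caps; its spindle and handle reach 110 mm out on the +x side at 52 mm height. The clamps are fixed to the counter.
- clampR_left (a point): The same point for the left (+y) post of the right-hand clamp. Three of the four caps are locked on their posts and do not give at all; the slack one may be on any post. It stands 4 mm higher than the others; a light press of 3 to 5 N with a fingertip near its edge tips that edge down by about 3 mm, to the post head. Let go, it springs back up level.
- clampR_right (a point): The same point for the right (-y) post of the right-hand clamp.
- slackcap (a joint): How far the middle of the slack cap is pressed down, in m, whichever post it is on: 0 as it stands free, 0.004 fully home on its post, below 0 when pulled up. It rests on a springy buffer, 2.2 N per mm: about 9 N in the middle holds it home, up to 20 N if pressed 10 mm off centre; let go, it rises again.
- wax: Loose green wax block 80 x 36 x 25 mm lying flat between the two clamps; origin at the centre of its underside, x along its length.
- brush: Loose stainless brush with a wooden back, 46 x 120 x 45 mm, bristles down, on the robot's side of the left clamp; origin at the centre of its underside, y along its length.
- cork: Loose cork block 50 x 85 x 28 mm on the robot's side of the right clamp; origin at the centre of its underside, y along its length.
- scraper: Loose clear plastic scraper plate 60 x 140 x 5 mm lying flat beyond the left clamp; origin at the centre of its underside, y along its length.
- file: Loose steel file with a wooden handle, 24 mm wide, 270 mm long, up to 19 mm high, lying flat beyond the right clamp; origin under the middle of the blade, y along it towards the handle.
- tray: Loose white hard silicone tray 150 x 200 x 28 mm to the left of the left clamp, with two wax bits in it; origin at the centre of its underside.

How it is judged:
At the end, for the whole second after the job is handed in: The slack cap is home (pressed down at least 3.3 of its 4 mm) and the fingers still hold it there with more than 5 N, from above and not gripped round its sides (the point between the finger pads over 128 mm above the counter); every loose thing lies within 30 mm of where it started (value of joint slackcap above 0.0033 m and contact force between the fingers and anything else above 5 N and height (world z) of the grasp point above 0.128 m and distance of each of wax, brush, cork, scraper, file, tray from where it was at the start of the episode below 0.03 m); the arm keeps its last pose, push and grip.
It fails at once if the slack cap is pulled up more than 3 mm off its buffer (value of joint slackcap below -0.003 m).
It fails at once if a loose thing on the counter is moved more than 30 mm or picked up (distance of any of wax, brush, cork, scraper, file, tray from where it was at the start of the episode above 0.03 m).
It also fails if it takes over 48 s, if anything falls off the work surface, if the arm or the gripper's body presses on something with over 40 N, if the wrist force passes 120 N, or if a joint passes its speed limit or range.

## Robot

A 6-joint arm with a two-finger parallel gripper is mounted at the origin on the work surface. World frame = base frame: x ahead of the robot, y to its left, z up, the work surface at z = 0. Lengths are in m, angles in rad, forces in N, time in s.
With the tool pointing down it reaches from about 0.25 to 0.775 m from the base axis. Payload 4 kg.
Tool frame: the origin (TCP) lies at the centre of the arm's flange, where the gripper is bolted on; the fingertips stand 199 mm ahead of it and the grasp point (between the pads) lies 180 mm ahead of it; z points along the fingers, y is the line along which they close (so a half turn about z gives the same grasp; the last joint's range is limited). The gripper opens to 94 mm and grips with 3 to 60 N. Pads are 16 mm wide; open, the fingers measure 119 mm over their backs; the gripper's body (75 mm by 177 mm) begins 78 mm behind the grasp point.
Start: joints at [1.057, 0.087, 1.371, -0, 1.684, -0.103], TCP at [0.22, 0.504, 0.405] pointing down, gripper open.
Joint ranges: [-3.1, 3.1], [-0.76, 2.03], [0.27, 2.55], [-1.08, 4.22], [0.17, 2.65], [-2.57, 2.57]. Speed limits (rad/s): [2.79, 2.79, 3.14, 3.14, 3.14, 3.14].

## Interface

Orientations are given as [roll, pitch, yaw] about the fixed x, y, z axes, in that order (R = Rz(yaw) Ry(pitch) Rx(roll)).
In Python, from bench import robot, eyes, models gives the robot as it stands.
- The arm moves only by the tool step_arm, never from a script. Its argument "commands" is a list that holds one entry, the list of rows, each a list of 7 numbers: the shift along the tool's x, y, z in mm, then the turn, a rotation vector about the tool's x, y, z in rad, then the finger opening in mm, from 0 to 94. In form: [[[tx, ty, tz, wx, wy, wz, gripper], ...]]. A call has 1 to 20 rows; each row shifts and turns the commanded pose from where the row before left it, along the tool's axes as they then stand; what a row does not reach is not made up. A row lasts 1/8 s, in which the tool goes at most 62.5 mm and 10.7 degrees, less where a joint would pass 70% of its speed; a pose out of reach is approached as far as the arm can. A call is refused whole if a number of a shift passes 62.5 or a number of a turn 0.188, either way. A call with a gripper value outside its range is refused whole. The fingers move at their own pace and stop on an object; the grip force is fixed at half the most. Time passes only in rows, so rows that do not move let the fingers close. It gives the time, the measured TCP pose, the force, the opening and the grip force at its end, in the units of the state.
- robot.get_obs(): the state, without advancing time (a new reading comes with each control period).
- eyes.snapshot(name): name is "side" or "top" or "wrist"; returns a dict with "color" (400x640x3 uint8, red, green, blue), "camera_matrix" (3x3 intrinsics, pixels), "eye" and "rotation" of the camera in the world; the wrist camera has in their place "tool_from_camera" (4x4, takes a point from camera to tool coordinates, whose origin is the TCP and whose axes are the flange's). Camera axes: x right, y up, looking along -z (the intrinsics and any distortion apply to the point x, -y, -z); pixel columns grow to the right and rows downward; lengths in m; the calibration is good to about 2 mm. The wrist camera is an equidistant fisheye: a pixel r from the principal point sees the ray r / f radians off the axis. A picture is of the moment at which its call begins: read the wrist's pose just before it. There is no depth.
- robot.close_job(): hands the job in; it is judged then, once.
Trained networks look in a picture, given as the dict that the camera call returned (one of the last four; its "shot" number tells which), for a name from the list of things; names that differ only in an ending like _2 or _b are one class to them, and where a whole thing is asked for, a point or a joint stands for the part that bears it (a point fixed in the world has none). Each returns a list of dicts, best first, with "confidence" (0 to 1); they miss things now and then, are a little off and sometimes report something else, mostly with a low value. They report only what shows in the picture. A call takes as long as a camera call.
- models.masks_of(picture, query): "mask" (400x640 bool, what is visible of it) and "xy" ([column, row] in pixels, amid what is visible of it).
- models.tip_of(picture, query): "xy" ([column, row] in pixels: a listed point, or the origin of a listed thing).
The state is a dict: "time": time; "joint_positions": joint angles; "qvel": joint speeds; "joint_torque": joint torques, N m; "tool_pos": TCP position; "ee_rot": TCP orientation; "wrist_force": force on the tool from outside, world axes, zero at the start; "wrist_torque": the same for the moment, N m; "width": finger opening in m; "finger_force": force on a finger pad.
Only numpy, scipy, OpenCV 4.12 (cv2) and the standard library are available. Lean on these libraries where they do the work, as an engineer would, in place of code of your own. Each camera call takes 0.05 s, during which the arm holds its last target. There are 200 camera calls.

## Working session

There is one attempt and no reset: what is moved stays moved. The work goes in short steps, Python scripts to look and compute and a tool call to move; the robot and the scene stay as the last step left them, time stands still between calls to the robot, and variables do not carry over. Pictures are saved under pics/ and viewed, at most 10 in all, crops included, and the job is handed in when it is done.

Besides the shell and the picture viewer there is one more tool, called after "Call:" as a command line: name --argument value ..., lists and objects as JSON in quotes. step_arm: Moves the arm, as the interface text tells. Its arguments: {"type":"object","properties":{"commands":{"type":"array"}},"required":["commands"]}

```bash
mkdir -p pics
cat > h.py <<'E'
import numpy as np, cv2
from bench import robot, eyes, models
def ray(p,xy):
    K=p["camera_matrix"]; d=np.array([(xy[0]-K[0,2])/K[0,0],-(xy[1]-K[1,2])/K[1,1],-1.])
    return np.array(p["eye"]),np.array(p["rotation"])@d
def onz(p,xy,z):
    e,d=ray(p,xy); return e+d*(z-e[2])/d[2]
E
python3 - <<'E'
from h import *
np.set_printoptions(precision=4,suppress=True)
print(robot.get_obs())
for n in("top","side"):
    p=eyes.snapshot(n); cv2.imwrite(f"pics/{n}0.png",p["color"][...,::-1])
    print(n,p["eye"])
    for q in("clampL_left","clampL_right","clampR_left","clampR_right"):
        for r in models.tip_of(p,q)[:4]: print(q,r["confidence"],np.array(r["xy"]),onz(p,r["xy"],.126))
    for q in("slackcap","wax","brush","cork","scraper","file","tray"):
        for r in models.masks_of(p,q)[:2]: print(q,r["confidence"],np.array(r["xy"]),onz(p,r["xy"],.126 if q=="slackcap" else .02))
E
```

```text
{'time': 0.0, 'joint_positions': array([ 1.0569,  0.088 ,  1.3722, -0.    ,  1.6836, -0.1031]), 'qvel': array([-0.0007,  0.0003, -0.0011, -0.003 ,  0.0002,  0.0004]), 'joint_torque': array([ -0.002 , -34.0185, -30.2421,   0.0714,   0.033 ,  -0.0002]), 'tool_pos': array([0.2196, 0.5041, 0.4035]), 'ee_rot': array([-3.1394, -0.0002,  2.7308]), 'wrist_force': array([-0.5167,  0.5161,  0.2096]), 'wrist_torque': array([-0.0314, -0.0096, -0.0094]), 'finger_force': 0.0, 'width': 0.09392598324889628}
top [0.2857 0.1187 1.348 ]Traceback (most recent call last):
  File "<stdin>", line 8, in <module>
  File "h.py", line 7, in onz
    e,d=ray(p,xy); return e+d*(z-e[2])/d[2]
                                       ~^^^
IndexError: invalid index to scalar variable.
```

```bash
sed -i 's/^from bench/from scipy.spatial.transform import Rotation as Ro\nfrom bench/; s/np.array(p\["rotation"\])@d/Ro.from_euler("xyz",p["rotation"]).apply(d)/' h.py
python3 - <<'E'
from h import *
np.set_printoptions(precision=4,suppress=True)
for n in("top","side"):
    p=eyes.snapshot(n); cv2.imwrite(f"pics/{n}0.png",p["color"][...,::-1])
    print(n,p["eye"],p["rotation"])
    for q in("clampL_left","clampL_right","clampR_left","clampR_right"):
        for r in models.tip_of(p,q)[:4]: print(q,r["confidence"],np.array(r["xy"]),onz(p,r["xy"],.126))
    for q in("slackcap","wax","brush","cork","scraper","file","tray"):
        for r in models.masks_of(p,q)[:2]: print(q,r["confidence"],np.array(r["xy"]),onz(p,r["xy"],.126 if q=="slackcap" else .02))
E
```

```text
top [0.2857 0.1187 1.348 ] [ 0.2181  0.0046 -1.5518]
clampL_left 0.69 [273.3 179.9] [0.5963 0.244  0.126 ]
clampL_left 0.21 [337.3 121.9] [0.7532 0.0851 0.126 ]
clampL_right 0.86 [321.5 184.7] [0.586  0.1228 0.126 ]
clampR_left 0.62 [429.7 191.8] [ 0.5726 -0.1472  0.126 ]
slackcap 0.88 [268.8 181. ] [0.5932 0.2552 0.126 ]
slackcap 0.49 [449.4 205.3] [ 0.5391 -0.195   0.126 ]
wax 0.97 [367.2 212.3] [ 0.5379 -0.0009  0.02  ]
brush 0.72 [273.9 286.4] [0.3372 0.2423 0.02  ]
brush 0.49 [301.8 197.9] [0.5744 0.1758 0.02  ]
cork 0.65 [426.8 294.3] [ 0.3245 -0.1549  0.02  ]
cork 0.57 [338.3 125.2] [0.784  0.0793 0.02  ]
scraper 0.64 [339.8 123.5] [0.7891 0.0751 0.02  ]
scraper 0.17 [275.6 284.8] [0.3414 0.238  0.02  ]
file 0.67 [436.1 138.3] [ 0.7503 -0.1924  0.02  ]
tray 0.82 [163.2 206.4] [0.5442 0.5493 0.02  ]
side [0.4464 1.1456 0.8927] [ 0.9138 -0.0045 -3.0084]
clampL_left 0.97 [310.8 211.8] [0.6    0.2463 0.126 ]
clampR_left 0.42 [407.  174.5] [0.3327 0.0277 0.126 ]
clampR_right 0.69 [343.8 123. ] [ 0.5589 -0.2756  0.126 ]
slackcap 0.6 [342.5 159. ] [ 0.5395 -0.0319  0.126 ]
slackcap 0.58 [313.5 216.6] [0.5895 0.2653 0.126 ]
wax 0.56 [341.5 195.2] [0.534  0.0237 0.02  ]
wax 0.32 [321.4 226. ] [0.579  0.1834 0.02  ]
brush 0.92 [403.1 247.9] [0.3349 0.2437 0.02  ]
brush 0.35 [404.4 174.4] [ 0.3261 -0.1262  0.02  ]
cork 0.86 [406.5 173.3] [ 0.3186 -0.1341  0.02  ]
cork 0.67 [312.  339.5] [0.5468 0.5733 0.02  ]
scraper 0.6 [261.1 202.1] [0.788 0.096 0.02 ]
file 0.6 [285.4 160.3] [ 0.7602 -0.1565  0.02  ]
tray 0.98 [312.8 336.7] [0.5461 0.5657 0.02  ]
```

View pics/top0.png

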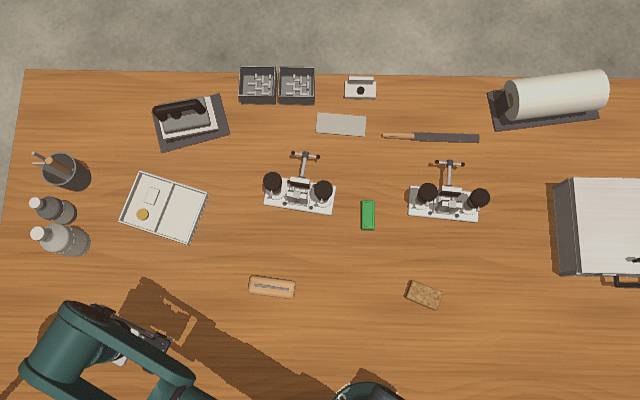

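View pics/side0.png

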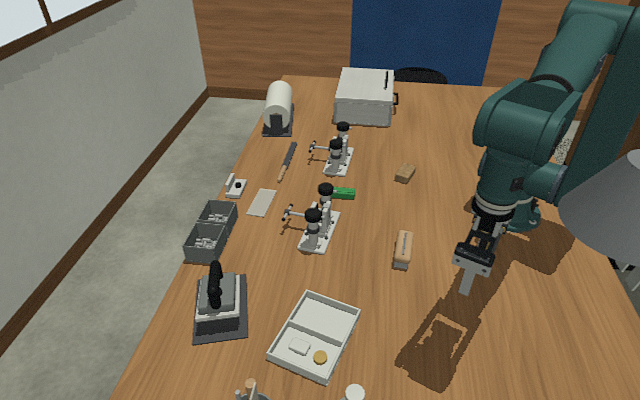

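The top view shows the left clamp caps at about (272,179) and (322,185), and the right clamp caps at (428,191) and (479,197). The loose items lie clear around the clamps. The side view agrees. I'll close the fingers and go above the left clamp.

Call:
step_arm --commands '[[[-36,-13.5,0,0,0,0,0],[-36,-13.5,0,0,0,0,0],[-36,-13.5,0,0,0,0,0],[-36,-13.5,0,0,0,0,0],[-36,-13.5,0,0,0,0,0],[-36,-13.5,0,0,0,0,0],[-36,-13.5,0,0,0,0,0],[-36,-13.5,0,0,0,0,0],[-36,-13.5,0,0,0,0,0],[-36,-13.5,0,0,0,0,0],[-36,-13.5,0,0,0,0,0],[-36,-13.5,0,0,0,0,0],[0,0,0,0,0,0,0],[0,0,0,0,0,0,0]]]'

```text
time: 3.05
tool_pos: [0.5507, 0.1835, 0.4046]
ee_rot: [3.141, -0.001, 2.731]
wrist_force: [0.0, 0.2, -0.6]
width: 0.0004
finger_force: 0.0
```

```bash
cat >> h.py <<'E'
def wray(p,o,xy):
    T=np.array(p["tool_from_camera"]); K=p["camera_matrix"]
    u=np.array([(xy[0]-K[0,2])/K[0,0],(xy[1]-K[1,2])/K[1,1]]); th=np.hypot(*u)
    d=np.array([u[0]/th*np.sin(th),-u[1]/th*np.sin(th),-np.cos(th)])
    R=Ro.from_euler("xyz",o["ee_rot"])
    return R.apply(T[:3,3])+o["tool_pos"],R.apply(T[:3,:3]@d)
def wonz(p,o,xy,z):
    e,d=wray(p,o,xy); return e+d*(z-e[2])/d[2]
def totool(o,v): return Ro.from_euler("xyz",o["ee_rot"]).inv().apply(v)*1000
E
python3 - <<'E'
from h import *
np.set_printoptions(precision=4,suppress=True)
o=robot.get_obs();print(o["time"],o["tool_pos"],o["ee_rot"],o["wrist_force"])
p=eyes.snapshot("wrist"); cv2.imwrite("pics/w1.png",p["color"][...,::-1])
print(p["camera_matrix"],p["tool_from_camera"])
for q in("clampL_left","clampL_right","clampR_left","clampR_right"):
    for r in models.tip_of(p,q)[:4]: print(q,r["confidence"],np.array(r["xy"]),wonz(p,o,r["xy"],.126))
E
```

```text
3.05 [0.5507 0.1835 0.4046] [ 3.1413 -0.0008  2.7308] [ 0.0442  0.2195 -0.5876]
[[309.7069   0.     314.9609]
 [  0.     309.7069 205.1975]
 [  0.       0.       1.    ]] [[-0.0004  0.9712  0.2385  0.0688]
 [ 1.      0.0006 -0.0005  0.0001]
 [-0.0007  0.2385 -0.9712  0.0204]
 [ 0.      0.      0.      1.    ]]
```

View pics/w1.png

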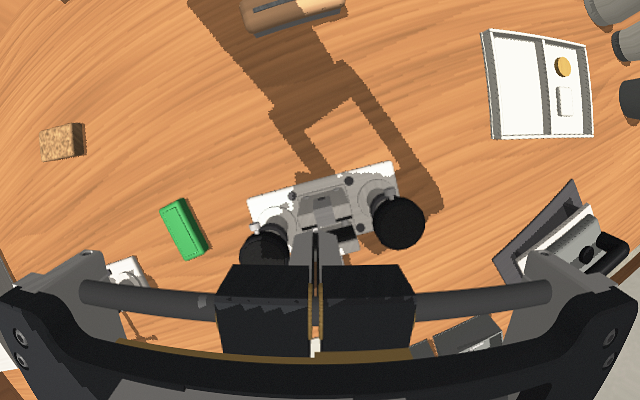

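The wrist view shows the left cap's disc at about (399,222). The right cap at about (264,255) is partly hidden by the finger. I'll work out centres for all four.

Run:
```python
from h import *
np.set_printoptions(precision=4,suppress=True)
o=robot.get_obs()
for xy in((399,222),(264,257)): print(wonz(None or eyes.snapshot("wrist"),o,xy,.126))
w=cv2.imread("pics/w1.png")[180:290,220:440]; 
t=cv2.imread("pics/top0.png")
a=cv2.resize(w,None,fx=3.6,fy=3,interpolation=2)[:,:800]
b=np.hstack([cv2.resize(t[165:215,255:345],None,fx=4.4,fy=4.4,interpolation=2)[:220,:396],cv2.resize(t[172:222,405:495],None,fx=4.4,fy=4.4,interpolation=2)[:220,:396]])
cv2.imwrite("pics/m.png",np.vstack([a[:,:792],b]))
p=eyes.snapshot("top")
for xy in((272,179),(322,185),(428,191),(479,197)): print(onz(p,xy,.126))
```

```text
[0.5899 0.2493 0.126 ]
[0.5719 0.1243 0.126 ]
[0.5986 0.2474 0.126 ]
[0.5853 0.1216 0.126 ]
[ 0.5746 -0.143   0.126 ]
[ 0.5615 -0.2693  0.126 ]
```

View pics/m.png

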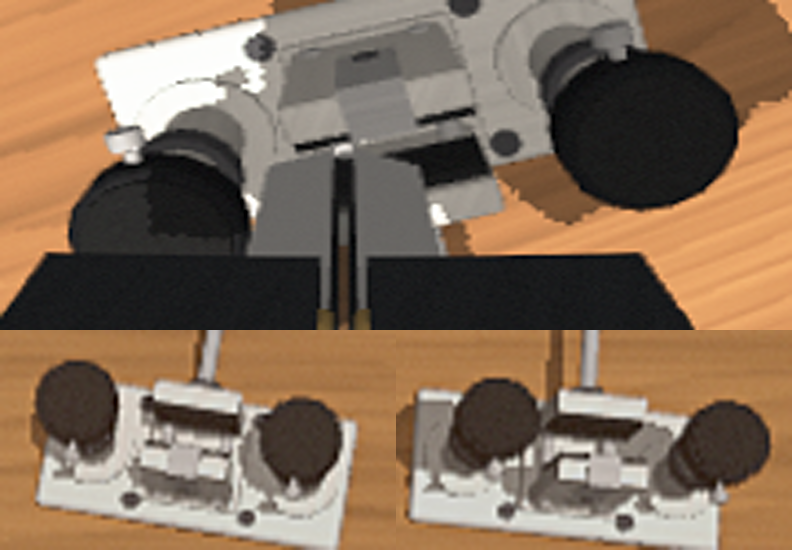

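Run:
```python
from h import *
np.set_printoptions(precision=4,suppress=True)
p=eyes.snapshot("top");o=robot.get_obs();w=eyes.snapshot("wrist")
for xy in((272.5,180.7),(323,189),(427.5,192.5),(480,197.3)): print(onz(p,xy,.126))
for xy in((399.2,223.),(264.4,256)): print("w",wonz(w,o,xy,.126))
s=eyes.snapshot("side")["color"][...,::-1]
cv2.imwrite("pics/m2.png",np.hstack([cv2.resize(s[175:255,290:350],None,fx=6,fy=6,interpolation=2),cv2.resize(s[115:195,310:370],None,fx=6,fy=6,interpolation=2)]))
```

```text
[0.5942 0.2459 0.126 ]
[0.575  0.1189 0.126 ]
[ 0.5707 -0.1417  0.126 ]
[ 0.5608 -0.2717  0.126 ]
w [0.5911 0.2486 0.126 ]
w [0.5713 0.1246 0.126 ]
```

View pics/m2.png

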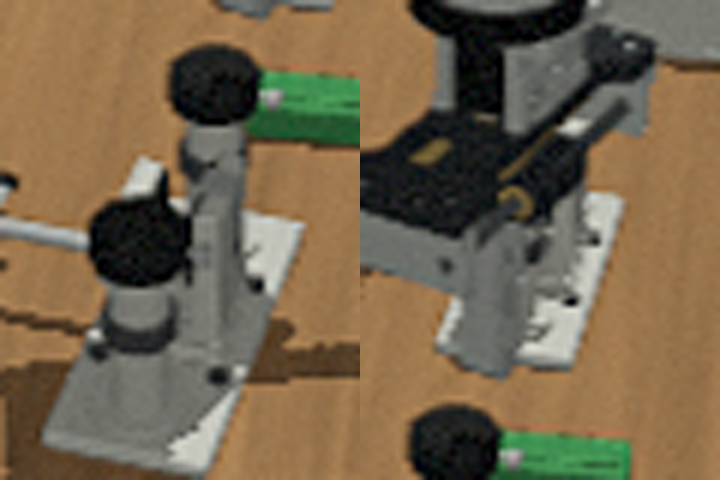

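Cameras agree on the cap centres to about 4 mm: L_left (.593,.247), L_right (.573,.121), R_left (.570,-.141), R_right (.560,-.271). I'll probe L_left first, about 12 mm toward the robot from its centre.

Call:
step_arm --commands '[[[-0.8,23.4,0,0,0,0,0],[-0.8,23.4,0,0,0,0,0],[-0.8,23.4,0,0,0,0,0],[0,0,20,0,0,0,0],[0,0,20,0,0,0,0],[0,0,20,0,0,0,0],[0,0,10,0,0,0,0],[0,0,3,0,0,0,0],[0,0,0,0,0,0,0],[0,0,0,0,0,0,0]]]'

```text
time: 4.85
tool_pos: [0.5814, 0.2466, 0.3329]
ee_rot: [3.14, 0.001, 2.731]
wrist_force: [-0.2, -0.2, -0.0]
width: 0.0005
finger_force: 0.0
```

Call:
step_arm --commands '[[[0,0,2,0,0,0,0],[0,0,2,0,0,0,0],[0,0,0,0,0,0,0],[0,0,0,0,0,0,0]]]'

```text
time: 5.35
tool_pos: [0.5813, 0.2466, 0.3281]
ee_rot: [3.141, 0.0, 2.731]
wrist_force: [-1.2, -0.5, 2.3]
width: 0.0003
finger_force: 1.1
```

Call:
step_arm --commands '[[[0,0,2,0,0,0,0],[0,0,0,0,0,0,0],[0,0,0,0,0,0,0]]]'

```text
time: 5.72
tool_pos: [0.5811, 0.2465, 0.3265]
ee_rot: [3.141, 0.0, 2.731]
wrist_force: [-1.7, -1.9, 4.5]
width: 0.0003
finger_force: 2.5
```

Contact comes at about 130 mm and gives softly. That suggests the slack cap, so I'll compare with its neighbour at the same height.

Call:
step_arm --commands '[[[0,0,1,0,0,0,0],[0,0,0,0,0,0,0],[0,0,0,0,0,0,0]]]'

```text
time: 6.1
tool_pos: [0.5811, 0.2465, 0.3259]
ee_rot: [3.141, 0.0, 2.731]
wrist_force: [-2.5, -0.7, 6.1]
width: 0.0001
finger_force: 3.1
```

Run:
```python
from h import *
o=robot.get_obs(); print(o["tool_pos"],o["wrist_force"],totool(o,np.array([.563,.121,o["tool_pos"][2]])-o["tool_pos"]),totool(o,np.array([.593,.247,o["tool_pos"][2]])-o["tool_pos"]))
```

```text
[0.58106552 0.24646419 0.32585774] [-2.47872347 -0.72372304  6.05654119] [-3.35502826e+01 -1.22237494e+02 -6.46755255e-03] [-1.07271717e+01  5.25801792e+00  6.32385652e-03]
```

Call:
step_arm --commands '[[[0,0,-15,0,0,0,0],[0,0,-15,0,0,0,0],[-8.5,-30.5,0,0,0,0,0],[-8.5,-30.5,0,0,0,0,0],[-8.5,-30.5,0,0,0,0,0],[-8.5,-30.5,0,0,0,0,0],[0,0,15,0,0,0,0],[0,0,10,0,0,0,0],[0,0,2,0,0,0,0],[0,0,0,0,0,0,0],[0,0,0,0,0,0,0]]]'

```text
time: 7.48
tool_pos: [0.5638, 0.1217, 0.3281]
ee_rot: [3.141, 0.001, 2.732]
wrist_force: [0.7, -0.8, -0.6]
width: 0.0004
finger_force: 0.0
```

Call:
step_arm --commands '[[[0,0,2,0,0,0,0],[0,0,0,0,0,0,0],[0,0,0,0,0,0,0]]]'

```text
time: 7.85
tool_pos: [0.5637, 0.1212, 0.3258]
ee_rot: [3.141, 0.0, 2.731]
wrist_force: [-0.4, 0.2, -0.3]
width: 0.0002
finger_force: 0.0
```

Call:
step_arm --commands '[[[0,0,2,0,0,0,0],[0,0,0,0,0,0,0],[0,0,0,0,0,0,0]]]'

```text
time: 8.22
tool_pos: [0.5636, 0.1211, 0.3255]
ee_rot: [3.141, 0.001, 2.731]
wrist_force: [-2.0, -0.6, 6.0]
width: 0.0004
finger_force: 2.8
```

L_right is rigid and first touched at 126 mm, so L_left is the slack cap. I'll return over its centre and press it home.

Call:
step_arm --commands '[[[0,0,-14,0,0,0,0],[0,0,-14,0,0,0,0],[5.8,31.8,0,0,0,0,0],[5.8,31.8,0,0,0,0,0],[5.8,31.8,0,0,0,0,0],[5.8,31.8,0,0,0,0,0],[0,0,14,0,0,0,0],[0,0,8,0,0,0,0],[0,0,2,0,0,0,0],[0,0,2,0,0,0,0],[0,0,2,0,0,0,0],[0,0,0,0,0,0,0],[0,0,0,0,0,0,0]]]'

```text
time: 9.85
tool_pos: [0.593, 0.2466, 0.326]
ee_rot: [3.14, 0.001, 2.73]
wrist_force: [-3.9, -0.5, 6.8]
width: 0.0002
finger_force: 3.6
```

Call:
step_arm --commands '[[[0,0,2,0,0,0,0],[0,0,1,0,0,0,0],[0,0,0,0,0,0,0],[0,0,0,0,0,0,0]]]'

```text
time: 10.35
tool_pos: [0.5926, 0.2464, 0.3252]
ee_rot: [3.14, 0.002, 2.73]
wrist_force: [-5.2, -2.6, 13.8]
width: 0.0006
finger_force: 6.8
```

Call:
step_arm --commands '[[[0,0,2,0,0,0,0],[0,0,1,0,0,0,0],[0,0,0,0,0,0,0],[0,0,0,0,0,0,0]]]'

```text
time: 10.85
tool_pos: [0.5923, 0.2463, 0.325]
ee_rot: [3.139, 0.003, 2.73]
wrist_force: [-8.7, -2.8, 20.4]
width: 0.0005
finger_force: 10.6
```

Call:
step_arm --commands '[[[0.9,-0.4,1.5,0,0,0,0],[0,0,1.5,0,0,0,0],[0,0,0,0,0,0,0],[0,0,0,0,0,0,0],[0,0,0,0,0,0,0]]]'

```text
time: 11.48
tool_pos: [0.5916, 0.2462, 0.3248]
ee_rot: [3.137, 0.006, 2.73]
wrist_force: [-10.8, -3.3, 28.1]
width: 0.0003
finger_force: 14.0
```

Run:
```python
from h import *
o=robot.get_obs(); print(o["time"],o["tool_pos"],o["wrist_force"],o["wrist_torque"])
p=eyes.snapshot("side")["color"][...,::-1]; q=eyes.snapshot("wrist")["color"][...,::-1]
cv2.imwrite("pics/end.png",np.hstack([cv2.resize(p[170:250,270:350],None,fx=5,fy=5,interpolation=2),cv2.resize(q[150:310,240:400],None,fx=2.5,fy=2.5,interpolation=2)]))
```

```text
11.475 [0.59160583 0.24620514 0.32480056] [-10.81217328  -3.29398729  28.13025479] [-0.82665458  2.16346359 -0.01449326]
```

View pics/end.png

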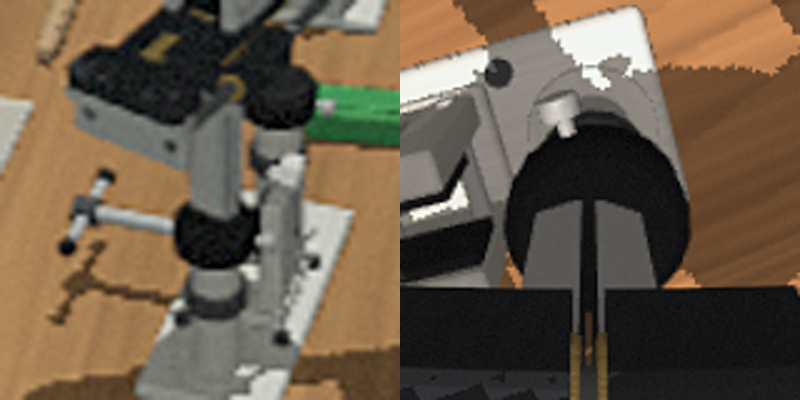

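The fingertips stand centred on the L_left cap at 126 mm, pressing with 28 N, so the cap is home. Handing in.

```bash
python3 -c "
from bench import robot
print(robot.close_job())"
```

```text
the job is handed in; nothing more can be done
None
```

The slack cap is the left (+y) one on the left-hand clamp; the closed fingertips are holding it home from above with about 28 N, and the job is handed in (I pressed only the two left-hand clamp caps, not the right-hand clamp's; no verdict came back).

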